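Lock a battery cartridge into the pit charger's bayonet

TASK

Take the taller of the two battery cartridges from the plywood tray and load it in the charger's round collar: line its lugs up with the notches, push it down against the spring, turn it clockwise (seen from above) a quarter turn to the stop and let go, so that it springs up and stays locked, upright. Leave the shorter cartridge in the tray and do not disturb the drinks can or the jar.

Things in the scene. Friction and masses are not known exactly. Their poses are not given: they have to be found in the camera images.
- tall_cart_center (a point): Centre, half-way up the axis, of the taller battery cartridge, standing upright in one bay of the tray: grey cylinder 48 mm across, 130 mm tall in all, z up, 0.25 to 0.5 kg. Two opposed lugs stick out along its +x and -x to 31 mm from the axis, each 14 mm wide, from 8 to 14 mm above the foot. The foot's rim has a 3.5 mm chamfer.
- tall_cart_grip (a point): Middle of that cartridge's black bar grip, 115 mm above its foot (50 mm above its centre). The bar is the cartridge's top 30 mm, 46 mm long along its x (in line with the lugs), 18 mm thick along its y: pinch it across the thickness.
- short_cart_center (a point): Centre of the shorter cartridge (100 mm tall, otherwise the same), in the tray's other bay: leave it there.
- tray: Open plywood tray on the table, 100 (x) by 190 (y) by 30 mm high, walls and floor 5 mm, with two bays side by side along its y, centres 46 mm from the origin (centre of its underside). Which bay holds which cartridge varies.
- dock: The charger: fixed black box, 150 (x) by 170 (y) by 45 mm high, origin under its centre. Centred on top is the bayonet collar, 90 mm across and 36 mm high, in which a notched steel ring is clamped at an unknown angle: the line through its two notches lies within 0.4 rad either side of the charger's x, not reported; see it or feel for it.
- collar_mouth (a point): Centre of the collar's mouth, level with its top, 81 mm above the table, axes as the charger's. The ring has a round hole 52 mm across and two opposed notches 24 mm wide for the lugs (either lug fits either). If lugs miss the notches they rest on the ring's top, foot 8 mm below the mouth; lined up, they drop on until the foot meets the spring plate, 13 mm below.
- spring_plate (a point): Top of the spring plate at rest, on the axis, 13 mm below the mouth. It resists with 6 N, rising to 14 N at its stop 16 mm lower. With the foot 22 to 29 mm below the mouth the lugs turn under the ring, clockwise only, to a stop after 90 degrees (4 degrees of play). There, let go, the spring lifts them into lock pockets: foot 18 mm below, centre 47 mm above the mouth.
- can: Drinks can standing on the table, 52 mm across, 130 mm tall; origin under its centre. Leave alone.
- oil_jar: Small white jar, 44 mm across, 60 mm tall, origin under its centre. Leave alone.
Not all that is in view belongs to the job. What is shaped like the part that bears short_cart_center but orange is not meant.

How it is judged:
By the outcome, as a careful person would: the job done as asked, in the order asked, and still so for the second after the job is handed in, with the robot touching nothing.
It also fails if it takes over 61 s, if anything falls off the work surface, if the arm or the gripper's body presses on something with over 40 N, if the wrist force passes 120 N, or if a joint passes its speed limit or range.

ROBOT

A 6-joint arm with a two-finger parallel gripper is mounted at the origin on the work surface. World frame = base frame: x ahead of the robot, y to its left, z up, the work surface at z = 0. Lengths are in mm, angles in degrees, forces in N, time in s.
With the tool pointing down it reaches from about 350 to 850 mm from the base axis. Payload 8.1 kg.
Tool frame: the origin (TCP) lies at the very end of the fingers, on their centre line; the grasp point (between the pads) lies r.tcp_to_grasp behind it (r.tcp_to_grasp is the distance from the TCP to the grasp point, in mm); z points along the fingers, y is the line along which they close (so a half turn about z gives the same grasp; the last joint's range is limited). The gripper opens to 85 mm and grips with 20 to 120 N. Pads are 22 mm wide; open, the fingers measure 114 mm over their backs; the gripper's body (76 mm by 85 mm) begins 54 mm behind the grasp point. The pads swing forward as they close: fully open they stand 13 mm farther back than shut.
Start: joints at [-78.919, 7.471, 85.268, -0, 87.261, -4.893], TCP at [165.142, -576.831, 231.292] pointing down, gripper open.
Joint ranges: [-169.43, 169.43], [-51.17, 129.36], [1.28, 143.12], [-76.62, 256.62], [0, 156.53], [-152.29, 152.29]. Speed limits (degrees/s): [136.94, 136.94, 159.86, 180, 180, 180].

INTERFACE

Orientations are given as [roll, pitch, yaw] about the fixed x, y, z axes, in that order (R = Rz(yaw) Ry(pitch) Rx(roll)).
In Python, from bench import r gives the robot as it stands.
- The arm moves only by the shell command python3 -m handwheel 'ROWS' [OPENING] [FORCE]. ROWS is JSON, a list of rows, each a list of 4 numbers: the shift along the tool's x, y, z in m, then the turn about the tool's z in degrees. A call has 1 to 10 rows; each row shifts and turns the commanded pose from where the row before left it, along the tool's axes as they then stand; what a row does not reach is not made up. A row lasts 1/10 s, in which the tool goes at most 50 mm and 8.59 degrees, less where a joint would pass 70% of its speed; a pose out of reach is approached as far as the arm can. A call is refused whole if a number of a shift passes 0.05 or a number of a turn 8.59, either way. A call with a gripper value outside its range is refused whole. OPENING is the finger opening in m, from 0 to 0.0854, set as the call begins (- or left out, the last holds). The fingers move at their own pace and stop on an object; FORCE is the grip in N (left out, the last holds). Time passes only in rows, so rows that do not move let the fingers close. It gives the time, the measured TCP pose, the force, the opening and the grip force at its end, in the units of the state.
- r.sense(): the state, without advancing time (a new reading comes with each control period).
- r.snapshot(name): name is "side" or "top" or "wrist"; returns the picture (420x560x3 uint8, red, green, blue); there is no depth.
- r.camera_params(name): a dict with "fx", "fy", "cx", "cy" (pixels), "R" (3x3) and "t" (3): a world point X has camera coordinates R X + t; the wrist camera has in their place "mount" (4x4, takes a point from camera to tool coordinates, whose origin is the TCP and whose axes are the flange's). Camera axes: x right, y down, z forward; pixel columns grow to the right and rows downward; lengths in mm; the calibration is good to about 2 mm. The wrist camera is an equidistant fisheye: a pixel r from the principal point sees the ray r / f radians off the axis. A picture is of the moment at which its call begins: read the wrist's pose just before it. camera_params takes no time and is no camera call.
- r.hand_in(): hands the job in; it is judged then, once.
The state is a dict: "time": time; "joint_pos": joint angles; "qd": joint speeds; "joint_efforts": joint torques, N m; "tool_pos": TCP position; "tcp_rot": TCP orientation; "ft_force": force on the tool from outside, world axes, zero at the start; "wrist_torque": the same for the moment, N m; "finger_gap": finger opening in mm; "grip_force": force on a finger pad.
Only numpy, scipy, OpenCV 4.12 (cv2) and the standard library are available. Lean on these libraries where they do the work, as an engineer would, in place of code of your own. Each camera call takes 0.05 s, during which the arm holds its last target. There are 200 camera calls.

## Working session

There is one attempt and no reset: what is moved stays moved. The work goes in short steps, Python scripts to look and compute and a shell command to move; the robot and the scene stay as the last step left them, time stands still between calls to the robot, and variables do not carry over. Pictures are saved under pics/ and viewed, at most 10 in all, crops included, and the job is handed in when it is done.

```bash
mkdir -p pics; ls; python3 - <<'E'
from bench import r
import cv2,numpy as np
a=r.snapshot("top");b=r.snapshot("side")
cv2.imwrite("pics/top.png",a[:,:,::-1]);cv2.imwrite("pics/side.png",b[:,:,::-1])
for n in("top","side","wrist"):print(n,r.camera_params(n))
s=r.sense();print(s, r.tcp_to_grasp)
E
```

```text
pics
top {'fx': 478.42819402245664, 'fy': 478.42819402245664, 'cx': 273.8652852695603, 'cy': 216.61411230141667, 'R': array([[ 9.43261806e-04, -9.99896825e-01,  1.43335082e-02],
       [-9.88038361e-01, -3.14218996e-03, -1.54176276e-01],
       [ 1.54205407e-01, -1.40166274e-02, -9.87939384e-01]]), 't': array([  5.9523391 , 575.72622699, 785.27634972])}
side {'fx': 388.6165055905479, 'fy': 388.6165055905479, 'cx': 279.35419393111624, 'cy': 210.41524241550871, 'R': array([[-0.9857823 , -0.16701792, -0.01839225],
       [-0.09607382,  0.65006006, -0.75378494],
       [ 0.13785166, -0.74130084, -0.65686375]]), 't': array([564.82261814, 102.7679292 , 805.99682453])}
wrist {'fx': 325.19226210127806, 'fy': 325.19226210127806, 'cx': 283.5470932403724, 'cy': 210.1146514397323, 'mount': array([[ 5.89486879e-04, -9.44342476e-01, -3.28963433e-01,
         8.58255830e+01],
       [ 9.99998833e-01,  9.30212364e-05,  1.52491808e-03,
         4.09962572e-01],
       [-1.40944433e-03, -3.28963948e-01,  9.44341429e-01,
        -1.42658859e+02],
       [ 0.00000000e+00,  0.00000000e+00,  0.00000000e+00,
         1.00000000e+00]])}
{'time': 0.1, 'joint_pos': array([-7.89178005e+01,  7.51123098e+00,  8.53211103e+01,  5.01749260e-04,
        8.72624205e+01, -4.89401947e+00]), 'qd': array([ 0.07970979, -0.18845335, -0.23977881,  0.07832374,  0.02950082,
       -0.0140826 ]), 'joint_efforts': array([ 1.79848324e-03, -5.70949817e+01, -5.01941550e+01, -9.90070703e-05,
        8.02490395e-03,  2.17615315e-05]), 'tool_pos': array([ 165.06458458, -576.34489552,  230.36313833]), 'tcp_rot': array([-1.79905626e+02, -8.58371298e-03,  1.59761876e+01]), 'ft_force': array([ 0.97681707, -0.96960114, -0.35813202]), 'wrist_torque': array([ 0.04161411,  0.00120344, -0.03465809]), 'grip_force': 0.0, 'finger_gap': 85.35589980405108} 18.700000000000003
```

View pics/top.png

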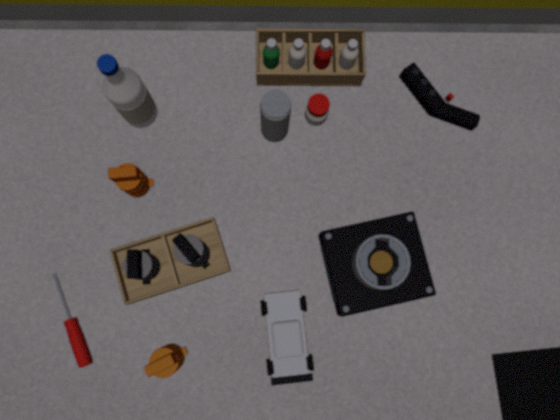

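View pics/side.png

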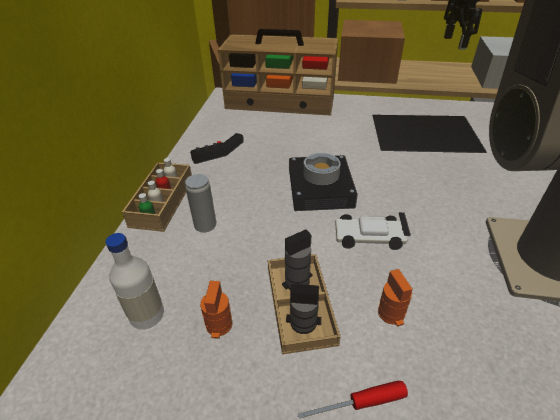

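Candidates: two grey/black cartridges in the tray (top ~(190,248) and ~(140,264); side ~(298,258) and ~(304,305)); the orange ones are decoys. In the side view, the one at (298,258) shows a longer body, so it looks like the taller. I'll confirm this in an enlarged crop.

```bash
python3 - <<'E'
import cv2,numpy as np
a=cv2.imread("pics/top.png");b=cv2.imread("pics/side.png")
f=lambda i,x,y,w,h,k:cv2.resize(i[y:y+h,x:x+w],None,fx=k,fy=k,interpolation=cv2.INTER_CUBIC)
A=f(a,105,215,130,90,3);  # 390x270
A2=f(a,315,205,130,90+25,3)
B=f(b,262,225,80,129,4.6)
C=np.zeros((600,790,3),np.uint8);g=lambda im:np.clip(im.astype(float)*1.6,0,255).astype(np.uint8)
C[:270,:390]=g(A);C[250:250+0]=0
C[255:600,:390]=g(A2)[:345];h,w=B.shape[:2];C[:h,400:400+w]=g(B)
cv2.imwrite("pics/crop1.png",C)
E
```

```text
(no output)
```

View pics/crop1.png

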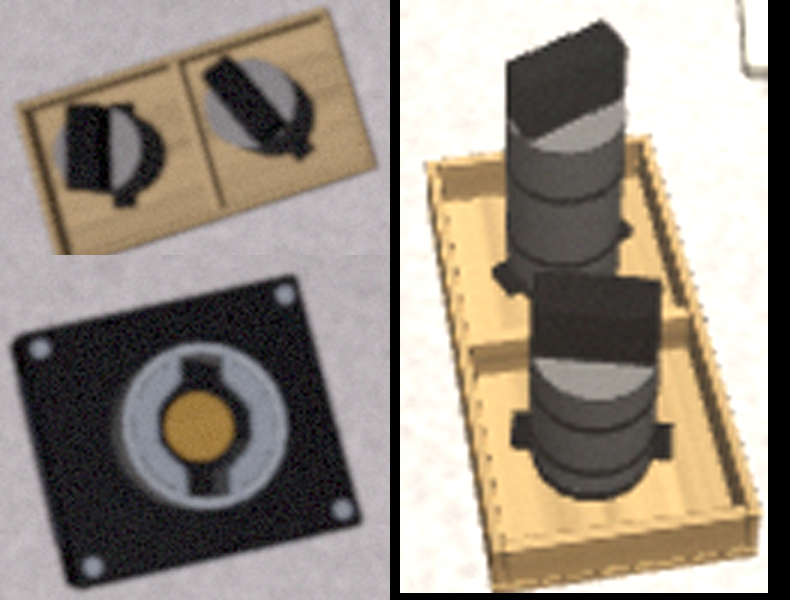

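The crop shows the tall cartridge is the one at top px ~(189,249) with its bar running upper-left to lower-right. The short one is at ~(140,264). Collar centre is at top px ~(383,262) with notches at ~(383,243) and ~(384.5,284).

```bash
cat > h.py <<'E'
import numpy as np
from bench import r
from scipy.spatial.transform import Rotation as Ro
def ray(n,u,v,s=None):
    c=r.camera_params(n)
    x=(u-c["cx"])/c["fx"];y=(v-c["cy"])/c["fy"]
    if n!="wrist":
        R=c["R"];o=-R.T@c["t"];return o,R.T@np.array([x,y,1])
    th=np.hypot(x,y);d=np.array([x/th*np.sin(th),y/th*np.sin(th),np.cos(th)]) if th>0 else np.array([0,0,1.])
    M=c["mount"];Rt=Ro.from_euler("xyz",s["tcp_rot"],degrees=True).as_matrix()
    return s["tool_pos"]+Rt@M[:3,3],Rt@M[:3,:3]@d
def at(n,u,v,z,s=None):
    o,d=ray(n,u,v,s);return (o+d*(z-o[2])/d[2])
def proj(n,X,s=None):
    c=r.camera_params(n)
    if n!="wrist":
        p=c["R"]@X+c["t"];return c["fx"]*p[:2]/p[2]+[c["cx"],c["cy"]]
    M=c["mount"];Rt=Ro.from_euler("xyz",s["tcp_rot"],degrees=True).as_matrix()
    p=M[:3,:3].T@(Rt.T@(X-s["tool_pos"])-M[:3,3]);q=np.hypot(*p[:2])
    return p[:2]/q*np.arctan2(q,p[2])*c["fx"]+[c["cx"],c["cy"]]
E
python3 - <<'E'
from h import *
t=lambda x,y,z:at("top",105+x/3,215+y/3,z)
k=lambda x,y,z:at("top",315+x/3,205+(y-255)/3,z)
b=lambda x,y,z:at("side",262+(x-400)/4.6,225+y/4.6,z)
an=lambda p,q:np.degrees(np.arctan2(*(q-p)[1::-1]))
print("body",t(252,103,105).round(1))
print("bar",t(216,66,135),t(281,140,135),an(t(281,140,135),t(216,66,135)))
print("side bar top ends",b(507,62,135),b(602,20,135), b(627,48,135))
print("short",t(95,145,75))
print("tray corners",[t(x,y,30).round(0) for x,y in((18,103),(325,10),(377,165))])
print("collar",k(205,426,81)); print("notch",an(k(208,490,81),k(203,360,81)))
cs=[k(*p,45) for p in((12,342),(295,278),(360,522),(72,587))]
print([c.round(0) for c in cs],np.mean(cs,0),an(cs[3],cs[0]),an(cs[2],cs[1]),an(cs[1],cs[0])-90)
E
```

```text
body [513.3 142.5 105. ]
bar [529.59144454 156.48179622 135.        ] [492.04137341 122.48562783 135.        ] 42.15629494802215
side bar top ends [534.13159544 152.68203914 135.        ] [501.2290406  124.54633839 135.        ] [490.01747418 138.44025544 135.        ]
short [492.77712899 232.31862097  75.        ]
tray corners [array([520., 290.,  30.]), array([575., 114.,  30.]), array([484.,  82.,  30.])]
collar [ 495.32481785 -171.83234156   81.        ]
notch 0.23951181459631093
[array([546., -71.,  45.]), array([ 583., -236.,   45.]), array([ 443., -267.,   45.]), array([ 407., -103.,   45.])] [ 494.91348451 -169.07039547   45.        ] 12.964361380906169 12.405821971458257 12.909820285118442
```

```bash
python3 -m handwheel '[[0,0,0,-8.5],[0,0,0,-8.5],[0,0,0,-8.5],[0,0,0,-8.5],[0,0,0,-8.5],[0,0,0,-8.5],[0,0,0,-8.5],[0,0,0,-8.5]]' 0.05
python3 -m handwheel '[[0,0,0,-8.5],[0,0,0,-8.5],[0,0,0,-8.5],[0,0,0,-8.5],[0,0,0,-8.5],[0,0,0,-8.5],[0,0,0,-8.5],[0,0,0,-8.5],[0,0,0,0]]'
cat >> h.py <<'E'
def to(x,y,z):
    s=r.sense();Rt=Ro.from_euler("xyz",s["tcp_rot"],degrees=True).as_matrix()
    d=Rt.T@(np.array([x,y,z])-s["tool_pos"]);print("shift mm",d.round(1),"n50",np.linalg.norm(d)/50,"rot",s["tcp_rot"].round(2),"q",s["joint_pos"].round(1),"pos",s["tool_pos"].round(1));return d
E
python3 -c "
from h import *
to(512,140,232)"
```

```text
time: 0.9
tool_pos: [165.1, -576.5, 230.6]
tcp_rot: [-180.0, -0.1, 84.3]
ft_force: [-0.2, -0.3, -0.5]
finger_gap: 49.9
grip_force: 0.0
time: 1.8
tool_pos: [165.1, -576.5, 230.7]
tcp_rot: [180.0, -0.0, 152.1]
ft_force: [0.3, -0.2, 0.6]
finger_gap: 49.5
grip_force: 0.0
shift mm [ 2.850e+01  7.956e+02 -6.000e-01] n50 15.921888731575303 rot [ 1.7995e+02 -4.0000e-02  1.5211e+02] q [ -78.9    7.5   85.3    0.    87.3 -141. ] pos [ 165.1 -576.5  230.7]
```

```bash
python3 -m handwheel '[[0.001,0.03,0,0],[0.0015,0.04,0,0],[0.0015,0.04,0,0],[0.0015,0.04,0,0],[0.0015,0.04,0,0],[0.0015,0.04,0,0],[0.0015,0.04,0,0],[0.0015,0.04,0,0],[0.0015,0.04,0,0],[0.0015,0.04,0,0]]' | head -3
python3 -m handwheel '[[0.0015,0.04,0,0],[0.0015,0.04,0,0],[0.0015,0.04,0,0],[0.0015,0.04,0,0],[0.0015,0.04,0,0],[0.0015,0.04,0,0],[0.0015,0.04,0,0],[0.0015,0.04,0,0],[0.0015,0.04,0,0],[0.0015,0.04,0,0]]' | head -3
python3 -m handwheel '[[0,0.006,0,-7.8],[0,0,0,-7.8],[0,0,0,-7.8],[0,0,0,-7.8],[0,0,0,-7.8],[0,0,0,-7.8],[0,0,0,-7.8],[0,0,0,-7.8],[0,0,0,-7.6],[0,0,0,0]]' |head -3
python3 - <<'E'
from h import *;import cv2
s=r.sense();im=r.snapshot("wrist");np.save("s1.npy",s,allow_pickle=True)
to(512,140,232)
im=np.clip(im[:,:,::-1]*1.4,0,255).astype(np.uint8)
cv2.imwrite("pics/w1.png",cv2.resize(im,(800,600),interpolation=cv2.INTER_CUBIC))
E
```

```text
time: 2.8
tool_pos: [335.9, -224.2, 231.2]
tcp_rot: [-180.0, 0.0, 151.6]
time: 3.8
tool_pos: [510.7, 136.1, 231.1]
tcp_rot: [-180.0, -0.0, 151.7]
time: 4.8
tool_pos: [513.0, 139.7, 231.0]
tcp_rot: [180.0, -0.0, -138.1]
shift mm [ 0.5  0.9 -0.9] n50 0.02759056932774422 rot [ 1.7999e+02 -2.0000e-02 -1.3838e+02] q [   9.7   -3.1   96.1    0.    87.  -121.9] pos [512.9 139.7 231.1]
```

View pics/w1.png

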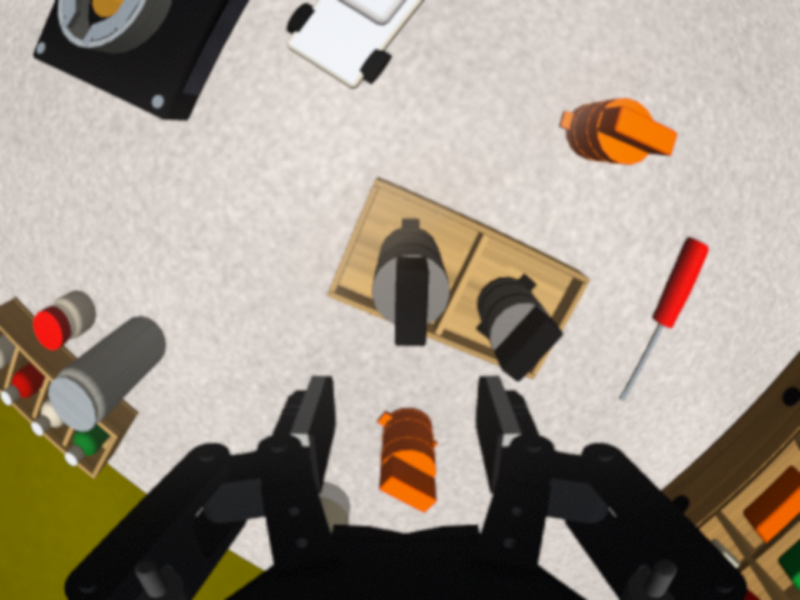

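Wrist view: the tall cart is at ~(411,290) in the 800 px picture, its bar nearly parallel with the fingers' symmetry plane. The bar's bottom end is at y≈345 and its end-face foot at y≈258.

```bash
python3 - <<'E'
from h import *
s=np.load("s1.npy",allow_pickle=True).item()
w=lambda x,y,z:at("wrist",x*.7,y*.7,z,s)
print("far end top",w(411,345,135),"body L/R",w(374,285,105),w(449,285,105),"lug",w(410,219,19))
L,R_=w(374,285,105),w(449,285,105);print(np.linalg.norm(L-R_))
for cx,cy,a in((512,140,41),(513,142,42),(511,138,42)):
  e=np.array([np.cos(np.radians(a)),np.sin(np.radians(a))]);n=np.array([-e[1],e[0]])
  f=lambda x,y,z:(proj("wrist",np.array([*(np.array([cx,cy])+x*e+y*n),z]),s)/.7).round(0)
  print(cx,cy,a,"barfar",f(23,9,135),f(23,-9,135),"near top",f(-23,9,135),f(-23,-9,135),"near bot",f(-23,9,105),f(-23,-9,105),"bodyfar/L/R",f(0,24,105),f(0,-24,105),"lug",f(-31,7,19),f(-31,-7,19))
E
```

```text
far end top [530.26406196 158.39621686 135.        ] body L/R [525.66365651 124.41635104 105.        ] [495.24324733 158.29045551 105.        ] lug [490.85611208 123.4962785   19.        ]
45.52863108593213
512 140 41 barfar [424. 341.] [392. 340.] near top [426. 261.] [392. 261.] near bot [424. 249.] [394. 248.] bodyfar/L/R [448. 286.] [369. 285.] lug [417. 214.] [399. 213.]
513 142 42 barfar [426. 344.] [394. 344.] near top [427. 265.] [393. 265.] near bot [425. 252.] [394. 252.] bodyfar/L/R [449. 289.] [370. 289.] lug [418. 216.] [400. 216.]
511 138 42 barfar [423. 337.] [391. 337.] near top [424. 257.] [390. 257.] near bot [422. 245.] [392. 245.] bodyfar/L/R [446. 282.] [367. 282.] lug [416. 211.] [397. 211.]
```

```bash
python3 -m handwheel '[[-0.0023,0.0024,0.02,0],[0,0,0.025,0],[0,0,0.025,0],[0,0,0.025,0],[0,0,0.015,0],[0,0,0.01,0],[0,0,0,0],[0,0,0,0]]'
python3 -m handwheel '[[0,0,0,0],[0,0,0,0],[0,0,0,0],[0,0,0,0],[0,0,0,0],[0,0,0,0]]' 0 60; python3 - <<'E'
from h import *
s=r.sense();to(513,143,110);print(s["ft_force"],s["grip_force"],s["finger_gap"],s["wrist_torque"])
E
```

```text
time: 5.65
tool_pos: [513.8, 143.1, 112.2]
tcp_rot: [-180.0, 0.1, -138.1]
ft_force: [-0.2, -0.2, 0.3]
finger_gap: 50.2
grip_force: 0.0
time: 6.25
tool_pos: [514.1, 143.3, 112.6]
tcp_rot: [-179.9, 0.1, -138.0]
ft_force: [-0.1, 0.5, 5.9]
finger_gap: 16.9
grip_force: 59.5
shift mm [1.1 0.5 2.6] n50 0.05705676214333724 rot [-1.7995e+02  1.2000e-01 -1.3803e+02] q [  10.1    2.3  103.5    0.    74.1 -121.9] pos [514.1 143.3 112.6]
[-0.0623227   0.53719229  5.86426761] 59.505606293678284 16.946723654396777 [ 0.15673928  0.12249926 -0.05338312]
```

```bash
python3 -m handwheel '[[0,0,-0.005,0],[0,0,-0.015,0],[0,0,-0.025,0],[0,0,-0.03,0],[0,0,-0.03,0],[0,0,0,8.4],[0,0,0,8.4],[0,0,0,8.4],[0,0,0,8.4],[0,0,0,8.4]]' - 100
python3 -m handwheel '[[0,-0.02,0,0],[0,-0.03,0,0],[0,-0.03,0,0],[0,-0.03,0,0],[0,-0.03,0,0],[0,-0.03,0,0],[0,-0.03,0,0],[0.005,-0.02,0,0],[0.005,-0.02,0,0],[0,0,0,0]]'
python3 - <<'E'
from h import *;import cv2
for i in range(3):r.snapshot("wrist")
s=r.sense();im=r.snapshot("wrist");np.save("s2.npy",s,allow_pickle=True);np.save("im2.npy",im)
to(495,-171,212);print(s["finger_gap"],s["ft_force"],s["wrist_torque"])
im=np.clip(im[:,:,::-1]*1.4,0,255).astype(np.uint8)
cv2.imwrite("pics/w2.png",cv2.resize(im,(800,600),interpolation=cv2.INTER_CUBIC))
E
```

```text
time: 7.25
tool_pos: [513.0, 142.9, 216.9]
tcp_rot: [-180.0, -0.0, 179.6]
ft_force: [1.0, -0.3, -2.8]
finger_gap: 15.9
grip_force: 97.4
time: 8.25
tool_pos: [502.4, -99.2, 216.9]
tcp_rot: [-179.9, -0.0, 179.8]
ft_force: [0.9, 0.4, -2.6]
finger_gap: 16.0
grip_force: 97.9
shift mm [  8.2 -74.7   4.6] n50 1.504860898670436 rot [1.7998e+02 1.0000e-02 1.7999e+02] q [ -16.6   -5.8  100.2    0.    85.6 -106.6] pos [503.2 -96.3 216.6]
16.00900844656482 [ 0.40123202  0.03602239 -2.72790622] [ 0.03934077  0.0316398  -0.00141191]
```

View pics/w2.png

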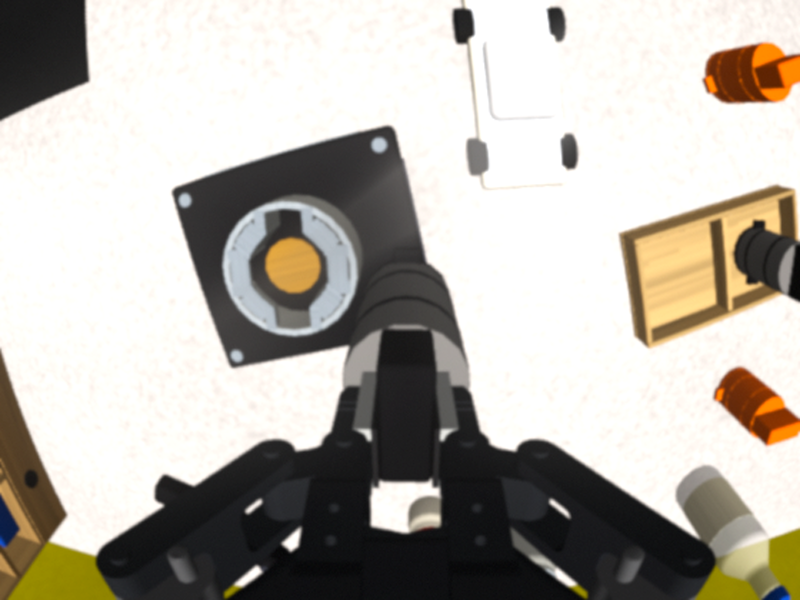

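The cart hangs straight in the grip and the tray's other cart still stands. The collar is at ~(291,267), with notches at ~(290,220) and ~(292,318). I'll enlarge it.

```bash
python3 - <<'E'
import numpy as np,cv2
im=np.load("im2.npy")[:,:,::-1]
c=im[130:245,145:345] # 200x115
cv2.imwrite("pics/w2c.png",cv2.resize(np.clip(c*1.2,0,255).astype(np.uint8),None,fx=4,fy=4,interpolation=cv2.INTER_CUBIC))
E
```

```text
(no output)
```

View pics/w2c.png

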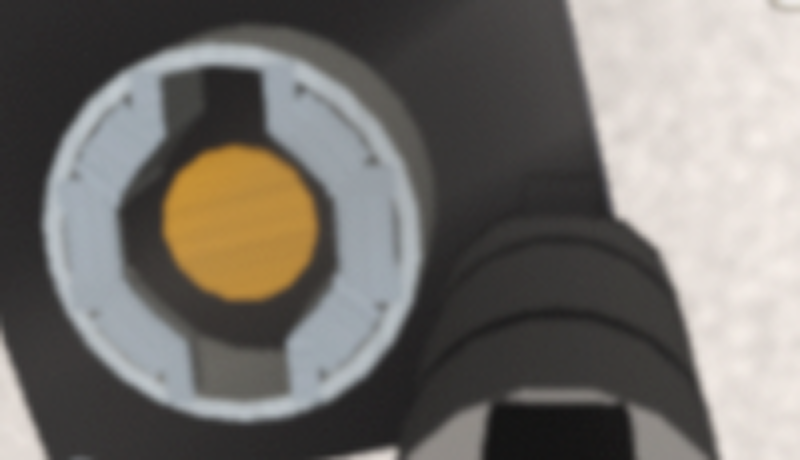

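```bash
python3 - <<'E'
from h import *
from scipy.optimize import least_squares
s=np.load("s2.npy",allow_pickle=True).item()
W=lambda x,y,z:at("wrist",145+x/4,130+y/4,z,s)
ring=[(43,225),(418,235),(228,43),(240,420),(98,98),(365,95),(375,355),(98,360)]
P=np.array([W(x,y,81)[:2] for x,y in ring])
f=least_squares(lambda p:np.hypot(*(P-p[:2]).T)-p[2],[495,-171,45]);print("collar",f.x,f.fun.round(1))
m=[[W(*p,81)[:2] for p in q] for q in(((163,70),(263,70)),((165,133),(268,130)),((190,338),(288,345)),((192,402),(288,397)))]
for a,b in m:print("width",np.linalg.norm(a-b).round(1),"mid",((a+b)/2).round(1))
mid=[(a+b)/2 for a,b in m];N=(mid[0]+mid[1]-mid[2]-mid[3]);print("notch ang",np.degrees(np.arctan2(N[1],N[0])),"mean mid",np.mean(mid,0))
for i,j in((163,70),(165,133)),((263,70),(268,130)),((190,338),(192,402)),((288,345),(288,397)):
  d=W(*i,81)-W(*j,81);print("edge",np.degrees(np.arctan2(d[1],d[0])))
# held cart prediction: TCP axis, foot 107.6 below TCP
x,y,z=s["tool_pos"];F=z-107.6
g=lambda dx,dy,h:((proj("wrist",np.array([x+dx,y+dy,F+h]),s)-[145,130])*4).round(0)
print("lug end",g(-31,7,14),g(-31,-7,14),"body top L R",g(-10,22,100),g(-10,-22,100),"near",g(-24,0,100),"bar near top",g(-23,9,100),g(-23,-9,100),g(-23,9,130),g(-23,-9,130))
E
```

```text
collar [ 496.42761116 -171.64050706   44.69017097] [ 0.1 -0.4 -0.1  0.2 -1.3  1.7 -1.1  0.9]
width 23.0 mid [ 457.9 -172.1]
width 23.9 mid [ 471.7 -172.1]
width 23.6 mid [ 521.4 -170.5]
width 23.8 mid [ 536.  -171.5]
notch ang -178.97419789946517 mean mid [ 496.73738226 -171.55808816]
edge 177.99305973807813
edge -178.01425075229855
edge 175.94293673010282
edge 175.78696243173917
lug end [594. 171.] [519. 171.] body top L R [727. 478.] [386. 478.] near [557. 378.] bar near top [629. 386.] [484. 386.] [644. 494.] [470. 494.]
```

```bash
python3 -m handwheel '[[0.002,-0.01,0,0],[0.003,-0.02,0,0],[0.002,-0.025,0,0],[0.001,-0.015,0,0],[0,-0.0057,0,0],[0,0,0,0],[0,0,0.01,0],[0,0,0.008,0],[0,0,0.006,0],[0,0,0,0]]'
python3 -c "
from h import *
for i in range(2):r.snapshot('side')
to(495.2,-172,188);s=r.sense();print(s['ft_force'],s['wrist_torque'])"
```

```text
time: 9.45
tool_pos: [494.2, -171.7, 190.4]
tcp_rot: [179.9, -0.1, -180.0]
ft_force: [-0.4, 0.1, -3.1]
finger_gap: 16.1
grip_force: 98.0
shift mm [-0.3  0.3  4. ] n50 0.07956001209897397 rot [ 1.7998e+02 -3.0000e-02  1.8000e+02] q [ -24.8   -3.   100.2    0.    82.9 -114.8] pos [ 494.9 -172.3  192. ]
[ 0.23571629  0.41225711 -2.21855748] [0.03296237 0.02560065 0.02453241]
```

```bash
python3 -m handwheel '[[0,0,0.003,0],[0,0,0.003,0],[0,0,0.003,0],[0,0,0,0]]' | grep -E "pos|ft"
python3 -m handwheel '[[0,0,0.003,0],[0,0,0.003,0],[0,0,0,0]]' | grep -E "pos|ft"
python3 -m handwheel '[[0,0,0.003,0],[0,0,0,0],[0,0,0,0]]'
```

```text
tool_pos: [494.8, -172.6, 182.7]
ft_force: [-0.5, -0.3, -3.4]
tool_pos: [494.8, -172.5, 176.7]
ft_force: [-0.7, 0.0, -1.8]
time: 10.55
tool_pos: [495.4, -172.8, 175.1]
tcp_rot: [-180.0, 0.1, 180.0]
ft_force: [-0.3, 1.6, 2.8]
finger_gap: 15.8
grip_force: 98.9
```

```bash
python3 -m handwheel '[[0,0,0.003,0],[0,0,0.003,0],[0,0,0,0]]' | grep -E "pos|ft"
python3 -m handwheel '[[0,0,0.003,0],[0,0,0.003,0],[0,0,0.001,0],[0,0,0,0],[0,0,0,0]]'
```

```text
tool_pos: [495.4, -172.8, 168.4]
ft_force: [-1.3, 1.9, 6.9]
time: 11.35
tool_pos: [495.6, -172.8, 162.3]
tcp_rot: [-180.0, 0.1, 180.0]
ft_force: [-3.4, 2.2, 10.0]
finger_gap: 16.1
grip_force: 99.9
```

```bash
python3 -m handwheel '[[0,0,0,4],[0,0,0,4],[0,0,0,4],[0,0,0,4],[0,0,0,4]]'|grep -E "pos|rot|ft"
python3 -c "
from h import *
print(r.sense()['wrist_torque'])"
python3 -m handwheel '[[0,0,0,6],[0,0,0,6],[0,0,0,6],[0,0,0,6],[0,0,0,6],[0,0,0,6],[0,0,0,6],[0,0,0,6],[0,0,0,6],[0,0,0,6]]'
python3 -c "
from h import *
print(r.sense()['wrist_torque'])"
```

```text
tool_pos: [496.3, -173.5, 162.8]
tcp_rot: [-180.0, 0.2, 159.8]
ft_force: [-0.4, -0.3, 8.9]
[-0.1576405   0.15067409  0.04273769]
time: 12.85
tool_pos: [496.1, -173.2, 162.7]
tcp_rot: [179.9, 0.1, 99.7]
ft_force: [-1.7, -0.0, 10.3]
finger_gap: 16.0
grip_force: 99.7
[0.13440725 0.30942696 0.10234181]
```

```bash
for i in 1 ; do python3 -m handwheel '[[0,0,0,3],[0,0,0,3],[0,0,0,2],[0,0,0,2],[0,0,0,0]]'|grep -E "rot|ft"
python3 -c "
from h import *
print(r.sense()['wrist_torque'])"; done
python3 -m handwheel '[[0,0,0,2],[0,0,0,0],[0,0,0,0]]'|grep -E "rot|ft"
python3 -c "
from h import *
print(r.sense()['wrist_torque'])"
```

```text
tcp_rot: [179.9, 0.1, 89.9]
ft_force: [-0.5, -0.1, 9.5]
[0.11756028 0.47731489 0.12031734]
tcp_rot: [179.9, 0.1, 88.0]
ft_force: [-4.0, 0.6, 11.5]
[0.25042227 1.03343546 0.22544863]
```

```bash
for i in 1 ; do python3 -m handwheel '[[0,0,0,2],[0,0,0,0],[0,0,0,0]]'|grep -E "rot|ft"
python3 -c "
from h import *
print(r.sense()['wrist_torque'])"; done
python3 -m handwheel '[[0,0,0,2],[0,0,0,0],[0,0,0,0]]'
python3 -c "
from h import *
print(r.sense()['wrist_torque'])"
```

```text
tcp_rot: [179.9, 0.1, 86.1]
ft_force: [-5.2, 1.3, 11.4]
[0.20640526 1.16005087 1.21337379]
time: 14.25
tool_pos: [495.7, -173.2, 162.3]
tcp_rot: [179.9, 0.1, 84.1]
ft_force: [-1.0, 0.6, 8.6]
finger_gap: 16.0
grip_force: 103.7
[-0.21298042  0.48820336  0.91124859]
```

```bash
python3 -m handwheel '[[0,0,-0.002,-1],[0,0,-0.002,0],[0,0,-0.002,0],[0,0,-0.001,0],[0,0,0,0]]'|grep -E "pos|rot|ft"
python3 -m handwheel '[[0,0,-0.001,0],[0,0,-0.001,0],[0,0,0,0],[0,0,0,0]]'|grep -E "pos|rot|ft"
```

```text
tool_pos: [495.2, -173.1, 168.3]
tcp_rot: [180.0, 0.0, 85.0]
ft_force: [2.1, -4.5, -2.0]
tool_pos: [495.1, -173.0, 170.2]
tcp_rot: [180.0, 0.0, 85.0]
ft_force: [2.0, -4.9, -2.2]
```

```bash
python3 - <<'E'
from h import *;import cv2
for i in range(4):r.snapshot("side")
s=r.sense();print(s["tool_pos"],s["ft_force"],s["wrist_torque"],s["tcp_rot"])
im=r.snapshot("wrist");sd=r.snapshot("side")
c=np.hstack([cv2.resize(im[:,:,::-1],(460,345)),cv2.resize(sd[120:235,240:353,::-1],(339,345),interpolation=cv2.INTER_CUBIC)])
cv2.imwrite("pics/w3.png",np.clip(c*1.3,0,255).astype(np.uint8))
E
```

```text
[ 495.11064256 -173.05444451  170.15213359] [ 1.81743589 -4.20809225 -2.04091143] [-1.30998916 -0.43193538  0.58269186] [1.79991710e+02 3.24580014e-02 8.49636019e+01]
```

View pics/w3.png

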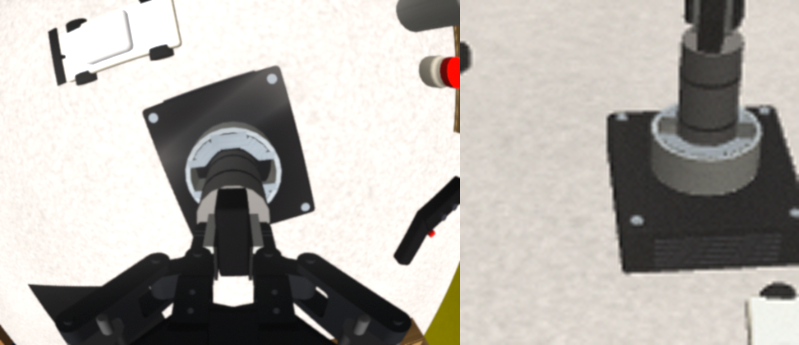

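```bash
python3 -m handwheel '[[0,0,0,0],[0,0,0,0],[0,0,0,0],[0,0,0,0],[0,0,0,0]]' 0.045
python3 -m handwheel '[[0,0,-0.01,0],[0,0,-0.02,0],[0,0,-0.03,0],[0,0,-0.03,0],[0,0,-0.03,0],[0,0,0,0],[0,0,0,0]]'
python3 - <<'E'
from h import *;import cv2
s=r.sense();np.save("s4.npy",s,allow_pickle=True)
im=r.snapshot("wrist");sd=r.snapshot("side");np.save("im4.npy",im)
c=np.hstack([cv2.resize(im[:,:,::-1],(460,345)),cv2.resize(sd[120:235,240:353,::-1],(339,345),interpolation=cv2.INTER_CUBIC)])
cv2.imwrite("pics/w4.png",np.clip(c*1.3,0,255).astype(np.uint8))
E
```

```text
time: 15.95
tool_pos: [495.0, -172.5, 170.2]
tcp_rot: [-180.0, -0.0, 85.0]
ft_force: [0.6, -1.0, 0.6]
finger_gap: 45.2
grip_force: 0.0
time: 16.65
tool_pos: [495.6, -172.9, 291.8]
tcp_rot: [179.9, 0.0, 85.0]
ft_force: [-0.7, 0.6, -0.6]
finger_gap: 44.9
grip_force: 0.0
```

View pics/w4.png

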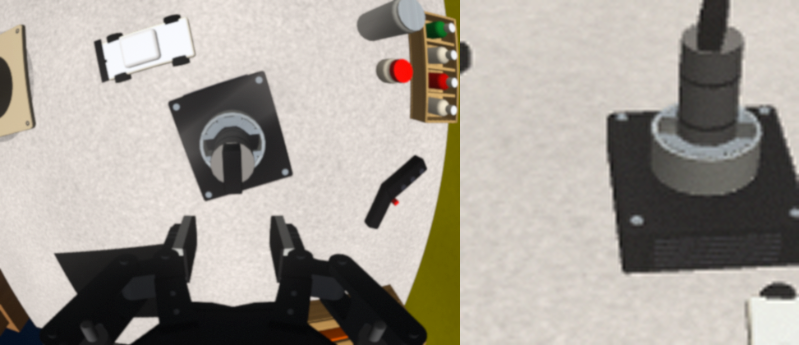

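Released: the cart stands upright, and the bar is at about the stop angle. I'll check its height against the projected model, since the locked height is 4 mm or more above the unlocked one.

```bash
python3 - <<'E'
from h import *;import cv2
sd=r.snapshot("side");s=np.load("s4.npy",allow_pickle=True).item();im=np.load("im4.npy")
a=np.radians(86);e=np.array([np.cos(a),np.sin(a)]);n=np.array([-e[1],e[0]]);C=np.array([496,-172.2])
k=5;x0,y0=285,95
A=cv2.resize(sd[y0:y0+100,x0:x0+75,::-1],None,fx=k,fy=k,interpolation=cv2.INTER_CUBIC);A=np.clip(A*1.4,0,255).astype(np.uint8)
k2=6;u0,v0=240,140
B=cv2.resize(im[v0:v0+100,u0:u0+68,::-1],None,fx=k2,fy=k2,interpolation=cv2.INTER_CUBIC);B=np.clip(B*1.4,0,255).astype(np.uint8)
for f,col in((63,(0,255,0)),(58,(0,0,255))):
  for nm,I,o,kk in(("side",A,(x0,y0),k),("wrist",B,(u0,v0),k2)):
    q=lambda x,y,h:tuple(int(v) for v in (proj(nm,np.array([*(C+x*e+y*n),f+h]),s)-o+.5)*kk)
    for p in [(24*np.cos(t),24*np.sin(t),100) for t in np.arange(0,6.28,.25)]:cv2.circle(I,q(*p),1,col,-1)
    b=[q(x,y,130) for x,y in((23,9),(-23,9),(-23,-9),(23,-9))];cv2.polylines(I,[np.array(b)],True,col,1)
  for t in np.arange(0,6.28,.2):
    for nm,I,o,kk in(("side",A,(x0,y0),k),("wrist",B,(u0,v0),k2)):
      p=(proj(nm,np.array([C[0]+45*np.cos(t),C[1]+45*np.sin(t),81]),s)-o+.5)*kk;cv2.circle(I,tuple(int(v) for v in p),1,(255,255,0),-1)
H=np.zeros((600,790,3),np.uint8);H[:A.shape[0],:A.shape[1]]=A;H[:B.shape[0],380:380+B.shape[1]]=B[:600,:410]
cv2.imwrite("pics/chk.png",H)
E
```

```text
(no output)
```

View pics/chk.png

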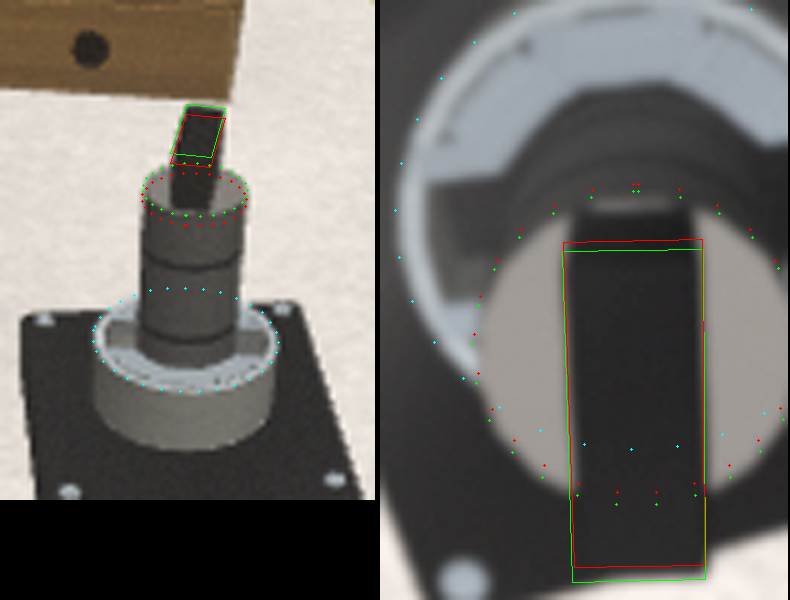

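In both views the green outline (foot at z = 63, the locked height) fits the cart, and the bar is at the stop angle. It is locked and upright, and the robot is clear of it.

```bash
python3 -c "
from bench import r
print(r.hand_in())"
```

```text
the job is handed in; nothing more can be done
None
```

The taller cartridge is in the charger collar, turned clockwise to the stop and let go, and it stands upright at the locked height in the side and wrist camera views; I did not tug it to test the lock. The shorter cartridge stayed in its bay and I saw no sign of the can or jar being disturbed. I handed the job in at about 17 s, and the hand-in gave no verdict.

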